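# Build the stone gateway on the model board

### The job

Build the gateway of the model dry-stone wall on the white board: stand the red block on the brown patch nearer the little fir tree and the cream block on the brown patch nearer the glued wall piece, both upright, centred on their patches and square to the board. Lay the green step stone flat on the board midway between the two blocks, its long side running from block to block; lay the long dark slate centred across the tops of both blocks and stand the white finial on the middle of the slate. Do not bump the tree or the wall piece, and leave everything released and still.

Things in the scene. Friction and masses are not known exactly. Their poses are not given: they have to be found in the camera images.
- red_stone: Loose rusty-red sandstone block, 40 x 40 mm and 50 mm tall, upright on the table at the start; origin at the centre of its underside, z up, x and y along its sides. About 0.18 kg.
- cream_stone: Loose cream-yellow limestone block, 40 x 40 mm and 50 mm tall, upright on the table at the start; origin at the centre of its underside, z up, x and y along its sides. About 0.18 kg.
- step_stone: Loose flat green stone, 36 mm along its x, 54 mm along its y (long side), 14 mm thick, lying flat on the table; origin at the centre of its underside, z up. About 0.07 kg.
- lintel: Loose long blue-black slate, 40 mm along its x, 170 mm along its y (long side), 16 mm thick, lying flat on the table; origin at the centre of its underside, z up. About 0.29 kg.
- finial: Loose white finial: a round foot 32 mm in diameter and 20 mm tall under a blunt cone, 34 mm tall in all, standing on its foot; origin at the centre of its underside, z up. About 0.055 kg.
- board: White model board fixed to the table, 100 mm along its x, 370 mm along its y, 12 mm thick; origin at the middle of its underside, so its top is 12 mm above the origin. Two flat square brown patches, 44 mm wide and flush with the top, are centred at y = +60 and y = -60 mm (x = 0) in its frame; the board's own middle lies midway between them.
- wall: Finished piece of grey stone wall glued to the board near one end, about 42 x 50 mm and 46 mm tall; origin at the centre of its underside. It stands on the board's middle line, 150 mm from the board's middle, at the other end from the tree; which end changes.
- tree: Green model fir tree glued to the board near one end, 50 mm in diameter and 88 mm tall; origin at the centre of its underside, on the board's middle line 150 mm from the board's middle, at the other end from the wall piece; which end changes.
There are look-alikes about, which are no part of the job. There is more than one size of the red_stone; the one meant has the size given above. Leave any blue or purple look-alike of the finial alone.

How it is judged (in metres and radians):
At the end, for the whole second after the job is handed in: Red block on the tree-side patch, cream on the wall-side one, step stone midway, slate across both, finial mid-slate: each within 12 mm of centre along x and y, 4 mm in height, 0.1 rad tilt, and still; blocks and step within 0.2 rad of square, slate within 0.15 rad (((y of tree in the frame of board above 0 m and y of red_stone in the frame of board between 0.048 and 0.072 m and y of cream_stone in the frame of board between -0.072 and -0.048 m) or (y of tree in the frame of board below 0 m and y of red_stone in the frame of board between -0.072 and -0.048 m and y of cream_stone in the frame of board between 0.048 and 0.072 m)) and x of red_stone in the frame of board between -0.012 and 0.012 m and z of red_stone in the frame of board between 0.008 and 0.016 m and (angle between the x axis of red_stone and the x axis of board, either way round below 0.2 rad or angle between the x axis of red_stone and the y axis of board, either way round below 0.2 rad) and x of cream_stone in the frame of board between -0.012 and 0.012 m and z of cream_stone in the frame of board between 0.008 and 0.016 m and (angle between the x axis of cream_stone and the x axis of board, either way round below 0.2 rad or angle between the x axis of cream_stone and the y axis of board, either way round below 0.2 rad) and x of step_stone in the frame of board between -0.012 and 0.012 m and y of step_stone in the frame of board between -0.012 and 0.012 m and z of step_stone in the frame of board between 0.008 and 0.016 m and angle between the y axis of step_stone and the y axis of board, either way round below 0.2 rad and x of lintel in the frame of board between -0.012 and 0.012 m and y of lintel in the frame of board between -0.012 and 0.012 m and z of lintel in the frame of board between 0.058 and 0.066 m and angle between the y axis of lintel and the y axis of board, either way round below 0.15 rad and x of finial in the frame of lintel between -0.012 and 0.012 m and y of finial in the frame of lintel between -0.012 and 0.012 m and z of finial in the frame of lintel between 0.012 and 0.02 m and angle between each of red_stone, cream_stone, step_stone, lintel, finial's own z axis and vertical below 0.1 rad and linear speed of each of red_stone, cream_stone, step_stone, lintel, finial below 0.02 m/s and angular speed of each of red_stone, cream_stone, step_stone, lintel, finial below 0.2 rad/s); the robot touches nothing.
It fails at once if the model tree was bumped (contact force between tree and anything else above 6 N).
It fails at once if the glued wall piece was bumped (contact force between wall and anything else above 6 N).
It also fails if it takes over 118 s, if anything falls off the work surface, if the arm or the gripper's body presses on something with over 40 N, if the wrist force passes 120 N, or if a joint passes its speed limit or range.

### The arm

A 6-joint arm with a two-finger parallel gripper is mounted at the origin on the work surface. World frame = base frame: x ahead of the robot, y to its left, z up, the work surface at z = 0. Lengths are in m, angles in degrees, forces in N, time in s.
With the tool pointing down it reaches from about 0.4 to 0.825 m from the base axis. Payload 7 kg.
Tool frame: the origin (TCP) lies at the very end of the fingers, on their centre line; the grasp point (between the pads) lies 19 mm behind it; z points along the fingers, y is the line along which they close (so a half turn about z gives the same grasp; the last joint's range is limited). The gripper opens to 88 mm and grips with 3 to 60 N. Pads are 19 mm wide; open, the fingers measure 130 mm over their backs; the gripper's body (78 mm by 193 mm) begins 47 mm behind the grasp point.
Start: joints at [-50.758, 20.546, 0.682, 0, -70.136, -16.507], TCP at [0.261, -0.623, 0.205] pointing down, gripper open.
Joint ranges: [-176.03, 176.03], [-82.01, 121.73], [-58.28, 71.71], [-173.87, 95.51], [-174.79, -0.11], [-173.66, 173.66]. Speed limits (degrees/s): [136.94, 136.94, 172.46, 180, 180, 180].

### API

Orientations are given as [roll, pitch, yaw] about the fixed x, y, z axes, in that order (R = Rz(yaw) Ry(pitch) Rx(roll)).
In Python, from plant import get_obs, snapshot, camera_params, close_job, boxes_of, cut_out, landmark_of gives the robot as it stands.
- The arm moves only by the shell command python3 -m inch 'ROWS' [OPENING]. ROWS is text: rows parted by semicolons, each of 6 numbers parted by spaces: the shift along the tool's x, y, z in units of 30 cm (1.0 is 30 cm), then the turn, a rotation vector about the tool's x, y, z in units of pi rad (1.0 is pi rad). A call has 1 to 10 rows; each row is the pose to reach, as a shift and turn from the pose commanded when the call began, along the tool's axes at that moment, turning the shorter way round; what a row does not reach only later rows make up. A row lasts 1/12 s, in which the tool goes at most 41.7 mm and 7.16 degrees, less where a joint would pass 70% of its speed; a pose out of reach is approached as far as the arm can. A call with a number of a shift or a turn outside -1 to 1 is refused whole. A call with a gripper value outside its range is refused whole. OPENING is the closure, from -1 (fully open) to 1 (shut), set as the call begins (- or left out, the last holds). The fingers move at their own pace and stop on an object; the grip force is fixed at half the most. Time passes only in rows, so rows that repeat a pose let the fingers close. It gives the time, the measured TCP pose, the force, the opening and the grip force at its end, in the units of the state.
- get_obs(): the state, without advancing time (a new reading comes with each control period).
- snapshot(name): name is "side" or "top" or "wrist"; returns the picture (400x640x3 uint8, red, green, blue); there is no depth.
- camera_params(name): a dict with "mtx" (3x3 intrinsics, pixels), "k1" (the pictures are not rectified: a ray, as slopes to the right and down, at radius r is drawn at 1 + k1 r^2 times it, then the intrinsics apply), "rvec" (rotation vector, rad) and "tvec" (3), from world to camera coordinates, as OpenCV has them. Camera axes: x right, y down, z forward; pixel columns grow to the right and rows downward; lengths in m; the calibration is good to about 2 mm. A picture is of the moment at which its call begins: read the wrist's pose just before it. camera_params takes no time and is no camera call; for the wrist camera it gives the pose at the moment of the call.
- close_job(): hands the job in; it is judged then, once.
Trained networks look in the newest picture that a camera, given by its name, has taken for a name from the list of things; names that differ only in an ending like _2 or _b are one class to them, and where a whole thing is asked for, a point or a joint stands for the part that bears it (a point fixed in the world has none). Each returns a list of dicts, best first, with "p" (0 to 1); they miss things now and then, are a little off and sometimes report something else, mostly with a low value. They report only what shows in the picture. A call takes as long as a camera call. They do not tell look-alikes from the thing itself.
- boxes_of(camera, thing): "rect" ([left, top, width, height] in pixels, round what is visible of it).
- cut_out(camera, thing): "pixels" (400x640 bool, what is visible of it) and "rect" ([left, top, width, height] in pixels, round what is visible of it).
- landmark_of(camera, thing): "uv" ([column, row] in pixels: a listed point, or the origin of a listed thing).
The state is a dict: "clock": time; "joint_pos": joint angles; "qvel": joint speeds; "tau": joint torques, N m; "tool_pos": TCP position; "orientation": TCP orientation; "force": force on the tool from outside, world axes, zero at the start; "moment": the same for the moment, N m; "opening": finger opening in m; "gripper_force": force on a finger pad.
Only numpy, scipy, OpenCV 4.12 (cv2) and the standard library are available. Lean on these libraries where they do the work, as an engineer would, in place of code of your own. Each camera call takes 0.05 s, during which the arm holds its last target. There are 200 camera calls.

## Working session

There is one attempt and no reset: what is moved stays moved. The work goes in short steps, Python scripts to look and compute and a shell command to move; the robot and the scene stay as the last step left them, time stands still between calls to the robot, and variables do not carry over. Pictures are saved under pics/ and viewed, at most 14 in all, crops included, and the job is handed in when it is done.

```bash
mkdir -p pics; ls
python3 - <<'E'
from plant import *
import cv2
for n in("top","side"):
    im=snapshot(n); cv2.imwrite(f"pics/{n}0.png",im[:,:,::-1])
    print(n,camera_params(n))
    for t in("red_stone","cream_stone","step_stone","lintel","finial","board","wall","tree"):
        print(t,[(round(d["p"],2),[int(v) for v in d["rect"]]) for d in boxes_of(n,t)][:4])
o=get_obs();print(o["clock"],o["tool_pos"],o["orientation"],o["opening"])
E
```

```text
pics
top {'mtx': array([[455.17269202,   0.        , 315.45712654],
       [  0.        , 455.17269202, 204.01297472],
       [  0.        ,   0.        ,   1.        ]]), 'k1': -0.01648758977464923, 'rvec': array([ 2.11175763, -2.1361226 ,  0.19251352]), 'tvec': array([0.00233517, 0.53301951, 1.19689018])}
red_stone [(0.73, [388, 221, 22, 16]), (0.72, [171, 216, 18, 22]), (0.64, [171, 259, 32, 30]), (0.56, [130, 197, 31, 24])]
cream_stone [(0.62, [390, 220, 19, 17])]
step_stone [(0.58, [420, 186, 19, 11])]
lintel [(0.94, [292, 232, 67, 21])]
finial [(0.45, [466, 249, 8, 10]), (0.42, [474, 225, 15, 13])]
board [(0.96, [262, 143, 135, 37])]
wall []
tree [(0.6, [268, 151, 18, 14])]
side {'mtx': array([[447.98296497,   0.        , 324.27390761],
       [  0.        , 447.98296497, 199.22012485],
       [  0.        ,   0.        ,   1.        ]]), 'k1': -0.03699274302375108, 'rvec': array([ 2.4697028 , -0.15481926,  0.07031406]), 'tvec': array([-0.50622953,  0.06993968,  1.24084327])}
red_stone [(0.83, [250, 106, 25, 29]), (0.66, [298, 78, 27, 28]), (0.65, [290, 104, 12, 21])]
cream_stone [(0.45, [319, 275, 6, 10])]
step_stone [(0.75, [360, 300, 16, 21]), (0.53, [380, 242, 17, 23])]
lintel []
finial [(0.71, [313, 361, 17, 19]), (0.69, [319, 323, 14, 14]), (0.68, [288, 351, 15, 17]), (0.54, [361, 298, 17, 22])]
board [(0.86, [355, 163, 57, 108])]
wall [(0.62, [380, 242, 16, 23])]
tree [(0.49, [361, 156, 18, 16])]
0.9 [ 0.26084396 -0.62253165  0.20546614] [-1.79999354e+02  1.45254288e-03 -1.57266307e+02] 0.08743282686609319
```

Run:
```python
import cv2
a=cv2.imread("pics/top0.png");cv2.imwrite("pics/top_c.png",cv2.resize(a[110:310,110:510],(800,400),interpolation=2))
a=cv2.imread("pics/side0.png");cv2.imwrite("pics/side_c.png",cv2.resize(a[60:400,200:520],(560,595),interpolation=2))
```

```text
(no output)
```

View pics/top_c.png

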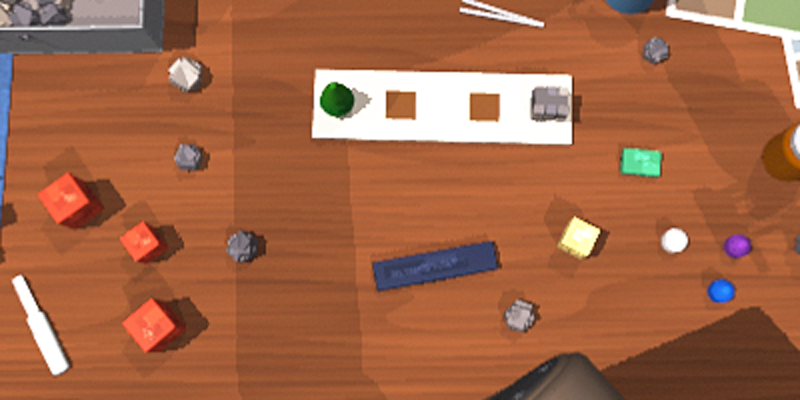

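View pics/side_c.png

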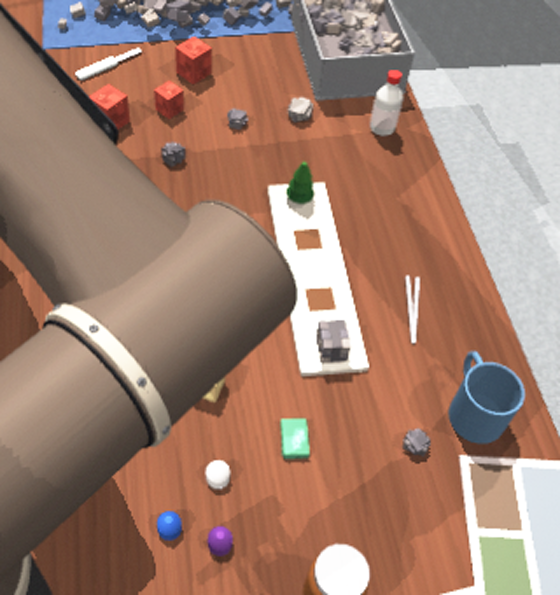

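Top view (full-frame px): board 262–397 × 143–180, tree (279,159), wall (385,162), patches (310,162) and (352,163). Also slate (328,243), cream (400,228), green (430,191), white finial (447,230).
- **Look-alikes of the red block:** reds at (143,209), (181,231) and (187,272), to be told apart by size.
- **Look-alikes of the finial:** blue (470,255) and purple (478,233), both to be left alone.

Next I fit box silhouettes, size included.

```bash
cat > h.py <<'E'
import numpy as np, cv2
from scipy.optimize import minimize
from scipy.spatial.transform import Rotation as R
from plant import *
def proj(P,c):
    X=cv2.Rodrigues(np.array(c["rvec"]))[0]@np.atleast_2d(P).T+np.array(c["tvec"]).reshape(3,1)
    s=(X[:2]/X[2]); s=s*(1+c["k1"]*(s**2).sum(0)); m=c["mtx"]
    return np.c_[m[0,0]*s[0]+m[0,2],m[1,1]*s[1]+m[1,2]]
def ray(uv,c):
    m=c["mtx"]; d=np.array([(uv[0]-m[0,2])/m[0,0],(uv[1]-m[1,2])/m[1,1]]); s=d.copy()
    for _ in range(10): s=d/(1+c["k1"]*(s@s))
    Rm=cv2.Rodrigues(np.array(c["rvec"]))[0]
    return -Rm.T@np.array(c["tvec"]).ravel(), Rm.T@np.r_[s,1]
def onplane(uv,c,z):
    o,d=ray(uv,c); return o+d*(z-o[2])/d[2]
def meet(uv1,c1,uv2,c2):
    o1,d1=ray(uv1,c1);o2,d2=ray(uv2,c2)
    t=np.linalg.lstsq(np.c_[d1,-d2],o2-o1,rcond=None)[0]
    a,b=o1+d1*t[0],o2+d2*t[1]; return (a+b)/2,np.linalg.norm(a-b)
def box(x,y,yaw,sx,sy,z0,z1):
    c=np.array([[i*sx/2,j*sy/2] for i in(-1,1) for j in(-1,1)])
    c=c@np.array([[np.cos(yaw),np.sin(yaw)],[-np.sin(yaw),np.cos(yaw)]])+[x,y]
    return np.r_[np.c_[c,np.full(4,z0)],np.c_[c,np.full(4,z1)]]
S=8
def sil(P,c,sh=(400,640)):
    m=np.zeros(sh,np.uint8); h=cv2.convexHull(proj(P,c).astype(np.float32)).reshape(-1,2)
    cv2.fillConvexPoly(m,np.round((h)*16).astype(np.int32),1,shift=4); return m>0
def fit(views,p0,dims,z0=0,free=False):
    # views: [(mask,cam)], p0 x,y,yaw ; dims sx,sy,h ; free: fit sizes as well (square footprint if sx==sy)
    up=[(cv2.resize(m.astype(np.uint8)*255,None,fx=4,fy=4,interpolation=cv2.INTER_LINEAR)>127,{**c,"mtx":np.array(c["mtx"])*[[4],[4],[1]]}) for m,c in views]
    def cost(p):
        d=dims if not free else (abs(p[3]),abs(p[3])*dims[1]/dims[0],abs(p[4]))
        v=0
        for m,c in up:
            s=sil(box(*p[:3],d[0],d[1],z0,z0+d[2]),c,m.shape); v+=1-(s&m).sum()/max((s|m).sum(),1)
        return v
    p=np.r_[p0,[dims[0],dims[2]]] if free else np.array(p0,float)
    best=None
    for a in (0,.5,1.0,1.5,-.5,-1.0) if p0[2]==0 else (0,):
        q=p.copy();q[2]+=a; sim=[q]+[q+np.eye(len(q))[i]*([.01,.01,.25,.01,.01][i]) for i in range(len(q))]
        r=minimize(cost,q,method="Nelder-Mead",options=dict(initial_simplex=sim,maxiter=250,xatol=1e-4,fatol=1e-4))
        if best is None or r.fun<best.fun: best=r
    return best.x,best.fun/len(up)
def comp(im,lo,hi,uv,k=3):
    m=cv2.inRange(cv2.cvtColor(im,cv2.COLOR_RGB2HSV),np.array(lo),np.array(hi))
    n,l,s,ce=cv2.connectedComponentsWithStats(m)
    j=min((i for i in range(1,n) if s[i,4]>=25),key=lambda i:np.hypot(*(ce[i]-uv)))
    m=cv2.morphologyEx((l==j).astype(np.uint8),cv2.MORPH_CLOSE,np.ones((k,k),np.uint8)); return m>0,s[j],ce[j]
E
python3 - <<'E'
from h import *
im=cv2.imread("pics/top0.png")[:,:,::-1].copy(); si=cv2.imread("pics/side0.png")[:,:,::-1].copy()
h=cv2.cvtColor(im,cv2.COLOR_RGB2HSV);hs=cv2.cvtColor(si,cv2.COLOR_RGB2HSV)
for n,u,v in[("red",181,231),("wood",220,180),("cream",400,228),("green",430,191),("lint",328,243),("board",330,170),("fin",447,230),("patch",310,162)]: print(n,h[v,u])
T=camera_params("top");C=camera_params("side")
for n,uv,suv in[("A",(143,209),(310,95)),("B",(181,231),(296,116)),("C",(187,272),(262,120))]:
    m,s,_=comp(im,(0,175,60),(7,255,255),uv); m2,s2,_=comp(si,(0,175,60),(7,255,255),suv)
    p=onplane(uv,T,.03)[:2]
    print(n,s,s2,[np.round(a,3) for a in fit([(m,T),(m2,C)],[*p,0],(.04,.04,.05),free=True)])
for n,uv,d,lo,hi in[("cream",(400,228),(.04,.04,.05),(20,60,90),(35,255,255)),("green",(430,191),(.036,.054,.014),(60,80,60),(90,255,255)),("lint",(328,243),(.04,.17,.016),(100,50,20),(130,255,255)),("board",(330,162),(.1,.37,.012),(0,0,150),(180,40,255))]:
    m,s,_=comp(im,lo,hi,uv,15 if n=="board" else 3); p=onplane(uv,T,d[2]/2)[:2]
    print(n,s,[np.round(a,3) for a in fit([(m,T)],[*p,0],d)])
for n,uv,z in [("patT",(310.5,162.5),.012),("patW",(352,163.3),.012),("fin",(447,230),.02)]: print(n,np.round(onplane(uv,T,z),4))
E
```

```text
red [  6 165 254]
wood [ 10 171 171]
cream [ 30  36 255]
green [ 74 147 212]
lint [114 103 106]
board [  0   0 255]
fin [  0   0 255]
patch [ 12 170 176]
A [129 196  33  29 548] [ 195   28   75   21 1067] [array([ 0.522,  0.467, -0.95 ,  0.049,  0.07 ]), np.float64(0.535)]
B [170 220  24  22 290] [ 195   28   75   21 1067] [array([ 0.464,  0.366, -0.947,  0.039,  0.053]), np.float64(0.541)]
C [171 259  33  28 457] [ 195   28   75   21 1067] [array([0.351, 0.345, 2.285, 0.051, 0.063]), np.float64(0.553)]
cream [389 218  21  21 159] [array([ 0.464, -0.234, -0.52 ]), np.float64(0.37)]
green [420 184  21  14 245] [array([ 0.574, -0.331, -0.158]), np.float64(0.119)]
lint [297 231  62  24 833] [array([ 0.429, -0.036,  0.169]), np.float64(0.103)]
board [ 266  145  130   37 3475] [array([ 0.66 , -0.05 , -0.036]), np.float64(0.02)]
patT [0.6612 0.0092 0.012 ]
patW [ 0.6574 -0.1098  0.012 ]
fin [ 0.4608 -0.3678  0.02  ]
```

Red B at px (181,231) fits 39 × 39 × 53 mm, so it is the block meant; A and C are about 50 mm wide. The tree is at the +y end of the board, whose centre is about (0.66,-0.05) with yaw about -2°. Next I look closer with the wrist camera over the step and cream side.

```bash
cat > go.py <<'E'
import sys,numpy as np
from plant import get_obs
from scipy.spatial.transform import Rotation as R
x,y,z,yaw=map(float,sys.argv[1:5]); o=get_obs()
# commanded tool attitude is straight down; yaw measured
r0=R.from_euler("xyz",[180,0,o["orientation"][2]],degrees=True); r1=R.from_euler("xyz",[180,0,yaw],degrees=True)
s=r0.inv().apply(np.array([x,y,z])-o["tool_pos"])/.3; w=(r0.inv()*r1).as_rotvec()/np.pi
print("row",*np.round(s,4),*np.round(w,4)+0,"rows>=%.1f"%max(np.linalg.norm(s)*300/41.7,np.linalg.norm(w)*180/7.16),"clk",o["clock"])
E
python3 go.py 0.50 -0.32 0.22 -97; python3 -c "
from h import *
o=get_obs();c=camera_params('wrist');Rm=cv2.Rodrigues(c['rvec'])[0];p=-Rm.T@c['tvec'];r=R.from_euler('xyz',o['orientation'],degrees=True)
print(r.inv().apply(p.ravel()-o['tool_pos']), r.inv().apply(Rm[2]),c['mtx'][0,0])"
```

```text
row -1.125 0.622 -0.0484 0.0 0.0 -0.3348 rows>=9.3 clk 0.9
[ 0.08332137  0.00033848 -0.17840723] [-3.07450086e-01 -4.31945660e-04  9.51564111e-01] 345.3069658959616
```

```bash
R="-0.9 0.5 0 0 0 -0.27"; python3 -m inch '-0.95 0.52 0 0 0 -0.33;-0.95 0.52 0 0 0 -0.33;-0.95 0.52 0 0 0 -0.33;-0.95 0.52 0 0 0 -0.33;-0.95 0.52 0 0 0 -0.33;-0.95 0.52 0 0 0 -0.33;-0.95 0.52 0 0 0 -0.33;-0.95 0.52 0 0 0 -0.33;-0.95 0.52 0 0 0 -0.33;-0.95 0.52 0 0 0 -0.33' -1; python3 go.py 0.50 -0.30 0.22 -97
```

```text
clock: 1.73
tool_pos: [0.4647, -0.3669, 0.2057]
orientation: [-180.0, -0.0, -97.6]
force: [-1.1, -0.3, -0.5]
opening: 0.0876
gripper_force: 0.0
row -0.2366 -0.0872 -0.0478 0.0 0.0 -0.0032 rows>=1.8 clk 1.7333
```

```bash
python3 -m inch '-0.24 -0.09 -0.05 0 0 0;-0.24 -0.09 -0.05 0 0 0;-0.24 -0.09 -0.05 0 0 0;-0.24 -0.09 -0.05 0 0 0'
python3 - <<'E'
from h import *
c=camera_params("wrist");im=snapshot("wrist");cv2.imwrite("pics/w1.png",im[:,:,::-1]);np.save("w1.npy",c,allow_pickle=True)
for t in("cream_stone","step_stone","finial"):
  print(t,[(round(d["p"],2),d["rect"]) for d in boxes_of("wrist",t)][:3])
t=snapshot("top");cv2.imwrite("pics/top1.png",t[:,:,::-1])
E
```

```text
clock: 2.07
tool_pos: [0.5006, -0.3004, 0.221]
orientation: [-179.9, -0.0, -97.9]
force: [0.3, -0.1, 0.1]
opening: 0.0874
gripper_force: 0.0
cream_stone [(0.68, [331.7, 199.0, 47.6, 55.5])]
step_stone [(0.88, [231.8, 124.3, 37.0, 55.4])]
finial [(0.9, [327.7, 0.1, 31.1, 34.3]), (0.68, [390.5, 14.9, 34.3, 37.2]), (0.55, [328.4, 86.8, 32.8, 31.5])]
```

View pics/w1.png

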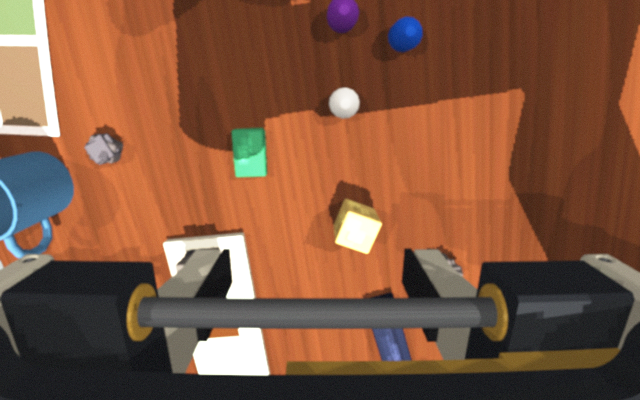

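The wrist view shows the green step at (249,152), cream at (357,225), the white finial at (344,102), purple at (343,13) and blue at (405,34). I fit with both views.

Run:
```python
from h import *
c=np.load("w1.npy",allow_pickle=True).item();T=camera_params("top")
w=cv2.imread("pics/w1.png")[:,:,::-1].copy();t=cv2.imread("pics/top1.png")[:,:,::-1].copy()
for n,d,lo,hi,uw,ut in[("green",(.036,.054,.014),(55,80,40),(95,255,255),(249,152),(430,191)),("cream",(.04,.04,.05),(18,20,70),(38,255,255),(357,225),(400,228))]:
    mw,s,_=comp(w,lo,hi,uw,5);mt,st,_=comp(t,lo,hi,ut,5);p=onplane(uw,c,d[2]/2)[:2];print(n,s,st,p)
    for V in([(mw,c)],[(mt,T)],[(mw,c),(mt,T)]): print([np.round(a,4) for a in fit(V,[*p,0],d)])
    print("free",[np.round(a,4) for a in fit([(mw,c),(mt,T)],[*p,0],d,free=True)])
# finial: blob centroid both views
mw,s,cw=comp(w,(0,0,150),(180,50,255),(344,102));mt,st,ct=comp(t,(0,0,150),(180,50,255),(447,230));print(s,cw,st,ct,meet(cw,c,ct,T),onplane(cw,c,.017))
```

```text
green [ 232  128   35   49 1538] [420 184  21  14 242] [ 0.57517679 -0.33070839]
[array([ 0.5744, -0.3299, -0.1351]), np.float64(0.0781)]
[array([ 0.5747, -0.3307, -0.14  ]), np.float64(0.1288)]
[array([ 0.5745, -0.3303, -0.1191]), np.float64(0.1056)]
free [array([ 0.574 , -0.3307, -0.125 ,  0.0336,  0.0164]), np.float64(0.0551)]
cream [ 334  199   48   55 1047] [447 192   8   8  26] [ 0.46335858 -0.23234115]
[array([ 0.4644, -0.232 ,  1.074 ]), np.float64(0.4448)]
[array([ 0.4634, -0.2323,  0.    ]), np.float64(1.0)]
[array([ 0.4644, -0.232 ,  1.074 ]), np.float64(0.7224)]
free [array([ 0.4646, -0.2331,  1.0724,  0.0382,  0.0544]), np.float64(0.7189)]
[329  88  31  30 712] [344.08848315 102.12359551] [515 227   7  14  47] [517.44680851 231.93617021] (array([ 0.44948806, -0.39614819,  0.36118165]), np.float64(0.07943195117959699)) [ 0.46207451 -0.37068891  0.017     ]
```

```bash
python3 go.py 0.5745 -0.330 0.05 -97.5
python3 - <<'E'
from h import *
c=np.load("w1.npy",allow_pickle=True).item();T=camera_params("top")
w=cv2.imread("pics/w1.png")[:,:,::-1].copy();t=cv2.imread("pics/top0.png")[:,:,::-1].copy()
mw,s,cw=comp(w,(0,0,150),(180,50,255),(344,102));mt,st,ct=comp(t,(0,0,150),(180,50,255),(447,230));print(s,cw,st,ct,meet(cw,c,ct,T))
lo,hi=(18,20,70),(38,255,255);d=(.04,.04,.05)
mw,s,_=comp(w,lo,hi,(357,225),25);mt,st,_=comp(t,lo,hi,(400,228),9)
print(s,st,"free",[np.round(a,4) for a in fit([(mw,c),(mt,T)],[.464,-.232,-.5],d,free=True)])
E
```

```text
row 0.0579 -0.2616 0.5672 0.0 0.0 -0.0027 rows>=4.5 clk 2.3167
[329  88  31  30 712] [344.08848315 102.12359551] [441 224  13  12 123] [446.95121951 229.83739837] (array([ 0.46199274, -0.37032011,  0.01140438]), np.float64(0.0007371223744257302))
[ 334  199   48   55 1047] [389 218  21  22 248] free [array([ 0.4645, -0.2333, -0.4959,  0.0379,  0.055 ]), np.float64(0.0341)]
```

```bash
python3 -m inch '0.058 -0.262 0.3 0 0 0;0.058 -0.262 0.57 0 0 0;0.058 -0.262 0.57 0 0 0;0.058 -0.262 0.57 0 0 0;0.058 -0.262 0.57 0 0 0;0.058 -0.262 0.65 0 0 0;0.058 -0.262 0.72 0 0 0;0.058 -0.262 0.72 0 0 0;0.058 -0.262 0.72 0 0 0'; python3 -m inch '0 0 0 0 0 0;0 0 0 0 0 0;0 0 0 0 0 0;0 0 0 0 0 0;0 0 0 0 0 0;0 0 0 0 0 0' 1
```

```text
clock: 3.07
tool_pos: [0.5741, -0.3295, 0.0033]
orientation: [179.8, 0.0, -97.9]
force: [-0.0, -0.2, 1.0]
opening: 0.0878
gripper_force: 0.0
clock: 3.57
tool_pos: [0.5758, -0.3289, 0.0052]
orientation: [-179.9, -0.0, -97.9]
force: [-0.5, -0.5, -1.4]
opening: 0.0534
gripper_force: 0.0
```

```bash
python3 -m inch '0 0 0 0 0 0;0 0 0 0 0 0;0 0 0 0 0 0;0 0 0 0 0 0;0 0 0 0 0 0;0 0 0 0 0 0;0 0 0 0 0 0;0 0 0 0 0 0' 1;  python3 -m inch '0 0 -0.5 0 0 0;0 0 -0.5 0 0 0;0 0 -0.5 0 0 0;0 0 -0.5 0 0 0;0 0 -0.5 0 0 0;0 0 -0.5 0 0 0';python3 go.py 0.6593 -0.0503 0.16 -92
```

```text
clock: 4.23
tool_pos: [0.5755, -0.3289, 0.0044]
orientation: [180.0, -0.0, -97.9]
force: [-0.6, -0.1, -0.1]
opening: 0.0021
gripper_force: 0.0
clock: 4.73
tool_pos: [0.5766, -0.3292, 0.157]
orientation: [-179.7, -0.0, -97.9]
force: [-0.6, 0.8, -1.5]
opening: 0.0004
gripper_force: 0.0
row -0.9585 -0.1459 -0.0099 0.0 0.0 -0.0326 rows>=7.0 clk 4.7333
```

The grip closed on nothing; I look again.

Run:
```python
from h import *
c=camera_params("wrist");im=snapshot("wrist");cv2.imwrite("pics/w2.png",im[:,:,::-1]);np.save("w2.npy",c,allow_pickle=True)
cc=np.load("w1.npy",allow_pickle=True).item()
print(get_obs()["tool_pos"],proj([[.5745,-.33,0.007]],c))
T=camera_params("top");t=snapshot("top")
lo,hi=(55,80,40),(95,255,255)
for m,k in((im,c),(t,T)):
  try:
    mm,s,ce=comp(m,lo,hi,(320,200),5);print(s,ce,onplane(ce,k,.007))
  except Exception as e: print(e)
```

```text
[ 0.57554685 -0.32876044  0.15504093] [[319.84117125 181.56760942]]
[ 301  153   38   57 1365] [318.92307692 182.39340659] [ 0.575502   -0.32929687  0.007     ]
[270 152  17  16 168] [278.58333333 160.79761905] [0.66882073 0.10121332 0.007     ]
```

View pics/w2.png

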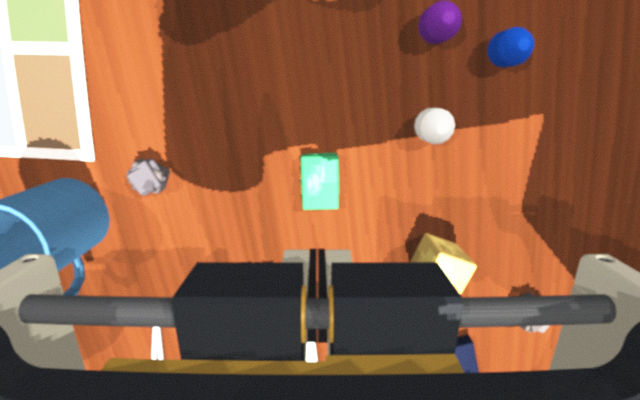

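Run:
```python
from h import *
c=np.load("w2.npy",allow_pickle=True).item();o=get_obs();p=np.array([.57555,-.32876,.155])
for dz in(0,.019,.04,.06): print(dz,proj([p+[0,0,dz]],c))
print(o["tool_pos"],o["joint_pos"],o["opening"])
im=cv2.imread("pics/w2.png");cv2.imwrite("pics/w2c.png",cv2.resize(im[130:290,240:400],None,fx=3.5,fy=3.5,interpolation=2))
T=camera_params("top");t=cv2.imread("pics/top1.png")[:,:,::-1].copy()
mw,s,_=comp(im[:,:,::-1].copy(),(55,80,40),(95,255,255),(319,182),5);mt,st,_=comp(t,(55,80,40),(95,255,255),(430,191),5)
print(s,st,[np.round(a,4) for a in fit([(mw,c)],[.5745,-.33,-.12],(.036,.054,.014),free=True)],[np.round(a,4) for a in fit([(mw,c)],[.5745,-.33,-.12],(.036,.054,.014))])
```

```text
0 [[319.19670507 246.77621728]]
0.019 [[319.25542592 262.19623315]]
0.04 [[319.33477349 283.24737819]]
0.06 [[319.42956195 308.73575528]]
[ 0.57493937 -0.32859165  0.15387019] [-1.29296712e+01  2.13434711e+01 -5.04365336e+00 -2.96492672e-02
 -6.36595733e+01  5.06090953e+00] 0.0004008565958160766
[ 301  153   38   57 1365] [420 184  21  14 242] [array([ 0.5743, -0.3294, -0.1225,  0.0364,  0.0073]), np.float64(0.3361)] [array([ 0.5743, -0.3299, -0.1173]), np.float64(0.3524)]
```

View pics/w2c.png

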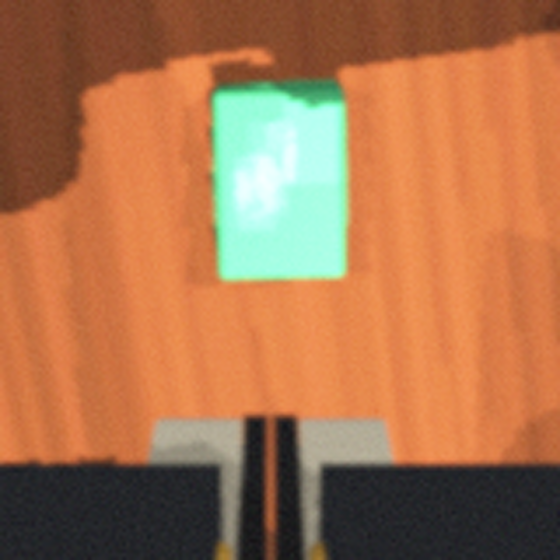

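The stone has not moved: it is at (319,182), square to the fingers. The fingertip at row 248 agrees with the TCP. I retry slightly lower and watch the closing.

```bash
python3 -m inch '0 0 0 0 0 0;0 0 0 0 0 0;0 0 0.2 0 0 0;0 0 0.4 0 0 0;0 0 0.4 0 0 0;0 0 0.45 0 0 0;0 0 0.5 0 0 0;0 0 0.508 0 0 0;0 0 0.508 0 0 0' -1; python3 -m inch '0 0 0 0 0 0;0 0 0 0 0 0;0 0 0 0 0 0;0 0 0 0 0 0;0 0 0 0 0 0;0 0 0 0 0 0;0 0 0 0 0 0;0 0 0 0 0 0;0 0 0 0 0 0' 1
python3 - <<'E'
from h import *
im=snapshot("wrist");a=im[120:370,180:460];b=snapshot("side")[220:380,300:460]
cv2.imwrite("pics/w3.png",np.hstack([cv2.resize(a,(448,400)),cv2.resize(b,(350,400))])[:,:,::-1]);o=get_obs();print(o["tool_pos"],o["opening"],o["gripper_force"])
E
```

```text
clock: 5.58
tool_pos: [0.5743, -0.3286, 0.0002]
orientation: [179.8, 0.0, -97.9]
force: [0.3, 0.7, 0.6]
opening: 0.0549
gripper_force: 0.0
clock: 6.33
tool_pos: [0.5755, -0.3289, 0.0021]
orientation: [-180.0, 0.0, -97.9]
force: [0.3, -0.1, 0.5]
opening: 0.0056
gripper_force: 0.0
[ 0.57543613 -0.32886391  0.00201234] 0.001574807617675238 0.0
```

View pics/w3.png

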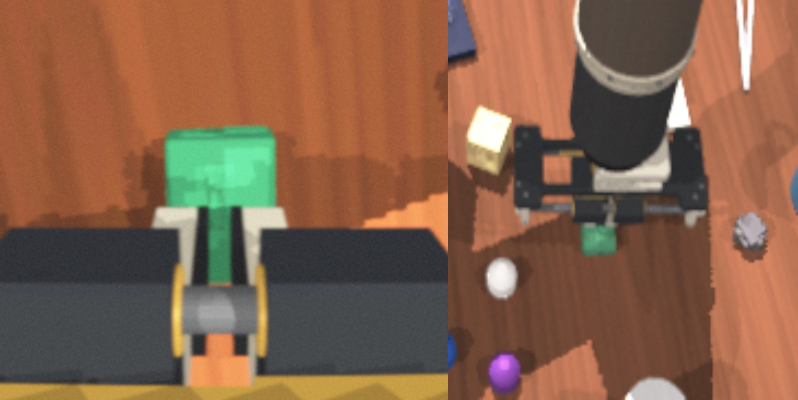

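The fingertips (crop row 205) are not hidden by the stone although they report z = 2 mm, so the real tip may stand higher than reported. I open and feel downward for the table.

```bash
python3 -m inch '0 0 -0.08 0 0 0;0 0 -0.08 0 0 0;0 0 -0.08 0 0 0;0 0 -0.08 0 0 0;0 0 -0.08 0 0 0;0 0 -0.08 0 0 0;0 0 -0.08 0 0 0;0 0 -0.08 0 0 0;0 0 -0.08 0 0 0;0 0 -0.08 0 0 0' -1|grep -E "tool|force|open"; for i in 1; do python3 -m inch '0 0 0.08 0 0 0;0 0 0.085 0 0 0;0 0 0.085 0 0 0'|grep -E "tool|force"; python3 -m inch '0 0 0.005 0 0 0;0 0 0.005 0 0 0'|grep -E "tool|force";python3 -m inch '0 0 0.005 0 0 0;0 0 0.005 0 0 0'|grep -E "tool|force";python3 -m inch '0 0 0.005 0 0 0;0 0 0.005 0 0 0'|grep -E "tool|force"; done
```

```text
tool_pos: [0.5754, -0.3289, 0.0259]
force: [-0.5, -0.5, 0.0]
opening: 0.0629
gripper_force: 0.0
tool_pos: [0.5741, -0.3285, -0.0008]
force: [0.6, -0.8, -0.1]
gripper_force: 0.0
tool_pos: [0.5758, -0.329, -0.0004]
force: [0.2, 0.0, -0.2]
gripper_force: 0.0
tool_pos: [0.5757, -0.3289, -0.002]
force: [0.2, -0.3, 0.3]
gripper_force: 0.0
tool_pos: [0.5755, -0.3289, -0.0039]
force: [-0.1, 0.3, -0.4]
gripper_force: 0.0
```

No table felt at −4 mm, so the tip is truly higher than reported. I continue down in small steps.

```bash
python3 -m inch '0 0 0.007 0 0 0;0 0 0.007 0 0 0'|grep -E "tool|^force";python3 -m inch '0 0 0.007 0 0 0;0 0 0.007 0 0 0'|grep -E "tool|^force";python3 -m inch '0 0 0.007 0 0 0;0 0 0.007 0 0 0'|grep -E "tool|^force";python3 -m inch '0 0 0.007 0 0 0;0 0 0.007 0 0 0'|grep -E "tool|^force"
```

```text
tool_pos: [0.5753, -0.3288, -0.0063]
force: [0.1, 0.3, -0.5]
tool_pos: [0.5752, -0.3288, -0.0086]
force: [-0.9, 0.1, -0.3]
tool_pos: [0.5753, -0.3288, -0.0107]
force: [0.6, 0.3, -0.2]
tool_pos: [0.5753, -0.3288, -0.0127]
force: [0.4, -0.3, 0.1]
```

```bash
python3 -m inch '0 0 0.006 0 0 0;0 0 0.006 0 0 0'|grep -E "tool|^force";python3 -m inch '0 0 0.006 0 0 0;0 0 0.006 0 0 0'|grep -E "tool|^force";python3 -m inch '0 0 0.006 0 0 0;0 0 0.006 0 0 0'|grep -E "tool|^force"
python3 - <<'E'
from h import *
im=snapshot("wrist");cv2.imwrite("pics/w4.png",im[120:370,130:510,::-1].copy())
E
```

```text
tool_pos: [0.5753, -0.3288, -0.0145]
force: [-0.6, -0.7, -0.3]
tool_pos: [0.5753, -0.3288, -0.0163]
force: [-0.5, 0.4, 0.4]
tool_pos: [0.5753, -0.3288, -0.018]
force: [0.4, -0.4, 0.4]
```

View pics/w4.png

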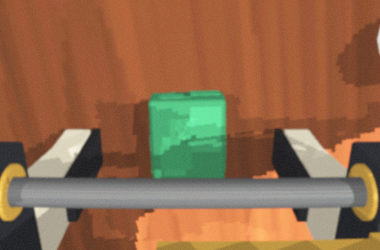

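```bash
python3 -m inch '0 0 0.006 0 0 0;0 0 0.006 0 0 0'|grep -E "tool|^force";python3 -m inch '0 0 0.006 0 0 0;0 0 0.006 0 0 0'|grep -E "tool|^force";python3 -m inch '0 0 0.006 0 0 0;0 0 0.006 0 0 0'|grep -E "tool|^force"; python3 -m inch '0 0 0.006 0 0 0;0 0 0.006 0 0 0'|grep -E "tool|^force"
```

```text
tool_pos: [0.5753, -0.3288, -0.0198]
force: [-0.2, -0.7, 0.4]
tool_pos: [0.5757, -0.329, -0.0207]
force: [-1.4, 0.7, 5.9]
tool_pos: [0.5757, -0.329, -0.0208]
force: [-4.9, 3.8, 18.5]
tool_pos: [0.5757, -0.329, -0.0209]
force: [-8.5, 8.0, 31.2]
```

The table is at reported z ≈ -0.0205, so true z ≈ reported + 20.5 mm. I back off about 2 mm and grip.

```bash
python3 -m inch '0 0 -0.022 0 0 0;0 0 -0.022 0 0 0;0 0 -0.022 0 0 0;0 0 -0.022 0 0 0;0 0 -0.022 0 0 0;0 0 -0.022 0 0 0;0 0 -0.022 0 0 0;0 0 -0.022 0 0 0;0 0 -0.022 0 0 0' 1; python3 -m inch '0 0 -0.02 0 0 0;0 0 -0.1 0 0 0;0 0 -0.5 0 0 0;0 0 -0.5 0 0 0;0 0 -0.5 0 0 0;0 0 -0.5 0 0 0;0 0 -0.5 0 0 0;0 0 -0.5 0 0 0'; python3 go.py 0.6593 -0.0503 0.14 -92
```

```text
clock: 10.65
tool_pos: [0.5754, -0.3289, -0.0186]
orientation: [180.0, 0.0, -97.9]
force: [0.8, -0.4, 0.3]
opening: 0.0355
gripper_force: 29.9
clock: 11.32
tool_pos: [0.5752, -0.3286, 0.1319]
orientation: [-180.0, 0.0, -97.9]
force: [-0.1, -0.7, -2.2]
opening: 0.0357
gripper_force: 29.9
row -0.9574 -0.1506 -0.0271 0.0 0.0 -0.0327 rows>=7.0 clk 11.3167
```

```bash
python3 -m inch '-0.957 -0.151 -0.027 0 0 -0.033;-0.957 -0.151 -0.027 0 0 -0.033;-0.957 -0.151 -0.027 0 0 -0.033;-0.957 -0.151 -0.027 0 0 -0.033;-0.957 -0.151 -0.027 0 0 -0.033;-0.957 -0.151 -0.027 0 0 -0.033;-0.957 -0.151 -0.027 0 0 -0.033;-0.957 -0.151 -0.027 0 0 -0.033;-0.957 -0.151 -0.027 0 0 -0.033'
python3 - <<'E'
from h import *
c=camera_params("wrist");im=snapshot("wrist");cv2.imwrite("pics/w5.png",im[:,:,::-1]);np.save("w5.npy",c,allow_pickle=True)
o=get_obs();print(o["tool_pos"],o["orientation"])
E
python3 go.py 0.6593 -0.0503 0.03 -92
```

```text
clock: 12.07
tool_pos: [0.6591, -0.0482, 0.1376]
orientation: [179.8, -0.0, -91.7]
force: [-0.7, 0.1, -0.5]
opening: 0.0356
gripper_force: 29.9
[ 0.65875454 -0.04968815  0.13778525] [ 1.79807736e+02 -3.24181325e-02 -9.18183052e+01]
row 0.002 -0.0019 0.3593 0.0 0.0 0.001 rows>=2.6 clk 12.1167
```

View pics/w5.png

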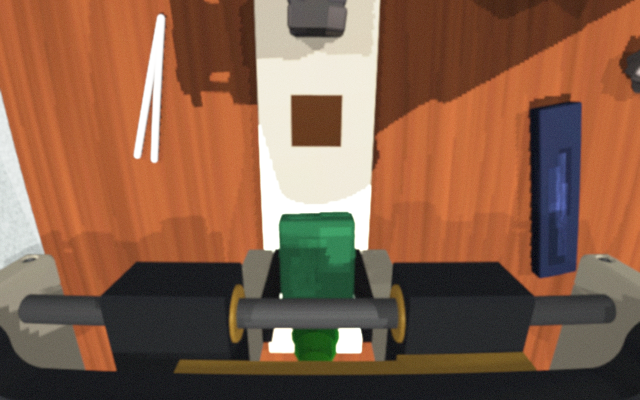

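The wrist view shows the wall-side patch at (316,121), the wall at (317,17), and the step held squarely over the board. I cross-check the patch against the top camera, with and without the z bias.

Run:
```python
from h import *
c=np.load("w5.npy",allow_pickle=True).item();Rm=cv2.Rodrigues(c["rvec"])[0]
im=cv2.imread("pics/w5.png")[:,:,::-1].copy()
g=im[80:160,280:352].copy();m=(g.mean(2)<120).astype(np.uint8);ct=max(cv2.findContours(m,0,2)[0],key=cv2.contourArea)
r=cv2.minAreaRect(ct);q=cv2.boxPoints(r)+[280,80];print(r,q.mean(0))
for b in(0,.0205):
    k=dict(c);k["tvec"]=(np.array(c["tvec"]).ravel()-Rm@[0,0,b])
    P=np.array([onplane(u,k,.012) for u in q]);print(b,P.mean(0).round(4),np.linalg.norm(P-np.roll(P,1,0),axis=1).round(4))
# lintel from this view
m,s,ce=comp(im,(100,50,20),(130,255,255),(556,190),5)
for b in(0,.0205):
    k=dict(c);k["tvec"]=(np.array(c["tvec"]).ravel()-Rm@[0,0,b]);print([np.round(a,4) for a in fit([(m,k)],[.429,-.036,.169],(.04,.17,.016))])
# patches from top picture
t=cv2.imread("pics/top0.png")[:,:,::-1].copy();T=camera_params("top")
for u,v in((310,162),(352,163)):
    g=t[v-12:v+13,u-12:u+13].copy();m=(g[:,:,2]<150).astype(np.uint8);M=cv2.moments(m,True);p=(u-12+M["m10"]/M["m00"],v-12+M["m01"]/M["m00"]);print(p,M["m00"],onplane(p,T,.012).round(4))
```

```text
((36.5, 40.5), (49.0, 49.0), 90.0) [316.5 120.5]
0 [ 0.6576 -0.1092  0.012 ] [0.0414 0.0414 0.0414 0.043 ]
0.0205 [ 0.6576 -0.1077  0.012 ] [0.0442 0.0442 0.0442 0.0459]
[array([ 0.4302, -0.0335,  0.2004]), np.float64(0.1129)]
[array([ 0.4162, -0.0321,  0.1713]), np.float64(0.0642)]
(309.8932038834951, 161.89805825242718) 206.0 [0.663  0.0109 0.012 ]
(351.99024390243903, 163.2780487804878) 205.0 [ 0.6574 -0.1098  0.012 ]
```

```bash
python3 -m inch '0 -0.002 0.2 0 0 0;0 -0.002 0.4 0 0 0;0 -0.002 0.4 0 0 0;0 -0.002 0.45 0 0 0;0 -0.002 0.47 0 0 0;0 -0.002 0.474 0 0 0;0 -0.002 0.474 0 0 0'; python3 -m inch '0 0 0.004 0 0 0;0 0 0.004 0 0 0;0 0 0.008 0 0 0;0 0 0.008 0 0 0'
```

```text
clock: 12.7
tool_pos: [0.6605, -0.0516, -0.0021]
orientation: [-180.0, -0.0, -92.0]
force: [0.2, 0.5, -0.0]
opening: 0.0358
gripper_force: 29.9
clock: 13.03
tool_pos: [0.6607, -0.0506, -0.0039]
orientation: [-179.9, 0.0, -91.9]
force: [-0.7, 0.6, -1.6]
opening: 0.0356
gripper_force: 29.9
```

```bash
python3 -m inch '0 0 0.006 0 0 0;0 0 0.006 0 0 0;0 0 0.009 0 0 0;0 0 0.009 0 0 0'|grep -E "tool|^force"; python3 -m inch '0 0 0 0 0 0;0 0 0 0 0 0;0 0 0 0 0 0;0 0 0 0 0 0;0 0 0 0 0 0;0 0 0 0 0 0;0 0 0 0 0 0;0 0 -0.5 0 0 0;0 0 -0.5 0 0 0;0 0 -0.5 0 0 0' -1; python3 go.py 0.4645 -0.233 0.12 -118.5
```

```text
tool_pos: [0.6603, -0.0506, -0.0067]
force: [-2.5, -0.2, 5.9]
clock: 14.2
tool_pos: [0.6595, -0.0509, 0.1182]
orientation: [179.9, -0.0, -91.9]
force: [0.3, 0.2, 0.6]
opening: 0.0872
gripper_force: 0.0
row 0.6283 0.6294 -0.006 0.0 0.0 0.1477 rows>=6.4 clk 14.2
```

```bash
python3 -m inch '0.628 0.629 0 0 0 0.148;0.628 0.629 0 0 0 0.148;0.628 0.629 0 0 0 0.148;0.628 0.629 0 0 0 0.148;0.628 0.629 0 0 0 0.148;0.628 0.629 0 0 0 0.148;0.628 0.629 0 0 0 0.148;0.628 0.629 0 0 0 0.148'
python3 - <<'E'
from h import *
c=camera_params("wrist");im=snapshot("wrist");Rm=cv2.Rodrigues(c["rvec"])[0]
c["tvec"]=np.array(c["tvec"]).ravel()-Rm@[0,0,.0205]
cv2.imwrite("pics/w6.png",im[:,:,::-1])
m,s,ce=comp(im,(18,20,70),(38,255,255),(320,220),15);print(s,[np.round(a,4) for a in fit([(m,c)],[.464,-.233,-.5],(.04,.04,.05))])
m,s,ce=comp(im,(0,0,150),(180,50,255),(330,60));print(s,ce,onplane(ce,c,.018))
E
python3 go.py 0.4645 -0.233 -0.0085 -118.5
```

```text
clock: 14.87
tool_pos: [0.4622, -0.2345, 0.1178]
orientation: [180.0, 0.0, -118.7]
force: [0.1, 0.4, 0.1]
opening: 0.088
gripper_force: 0.0
[ 288  174   55   64 2772] [array([ 0.4687, -0.2268, -0.5275]), np.float64(0.1146)]
[ 208   23   47   46 1643] [230.77967133  45.7279367 ] [ 0.46478197 -0.37376657  0.018     ]
row -0.0033 -0.0001 0.4214 0.0 0.0 -0.0012 rows>=3.0 clk 14.9167
```

Run:
```python
from h import *
c=camera_params("wrist");im=cv2.imread("pics/w6.png")[:,:,::-1].copy();Rm=cv2.Rodrigues(c["rvec"])[0]
m,s,ce=comp(im,(18,20,70),(38,255,255),(320,220),15);T=camera_params("top")
for b in(0,.0205):
    k=dict(c);k["tvec"]=np.array(c["tvec"]).ravel()-Rm@[0,0,b];print(b,[np.round(a,4) for a in fit([(m,k)],[.464,-.233,-.5],(.04,.04,.05))],proj(box(.4645,-.2335,-.5,.04,.04,0,.05),k).round().tolist())
mt,st,_=comp(cv2.imread("pics/top0.png")[:,:,::-1].copy(),(18,20,70),(38,255,255),(400,228),9);print([np.round(a,4) for a in fit([(mt,T)],[.464,-.233,-.5],(.04,.04,.05))])
cv2.imwrite("pics/w6c.png",cv2.resize(im[150:270,240:400],None,fx=4,fy=4))
```

```text
0 [array([ 0.467 , -0.2309, -0.4923]), np.float64(0.0424)] [[340.0, 170.0], [339.0, 213.0], [294.0, 170.0], [295.0, 213.0], [344.0, 184.0], [343.0, 235.0], [289.0, 184.0], [291.0, 235.0]]
0.0205 [array([ 0.4705, -0.225 , -0.5243]), np.float64(0.1146)] [[338.0, 165.0], [338.0, 206.0], [295.0, 165.0], [296.0, 206.0], [342.0, 178.0], [341.0, 225.0], [291.0, 178.0], [293.0, 225.0]]
[array([ 0.4645, -0.2337, -0.5067]), np.float64(0.0585)]
```

View pics/w6c.png

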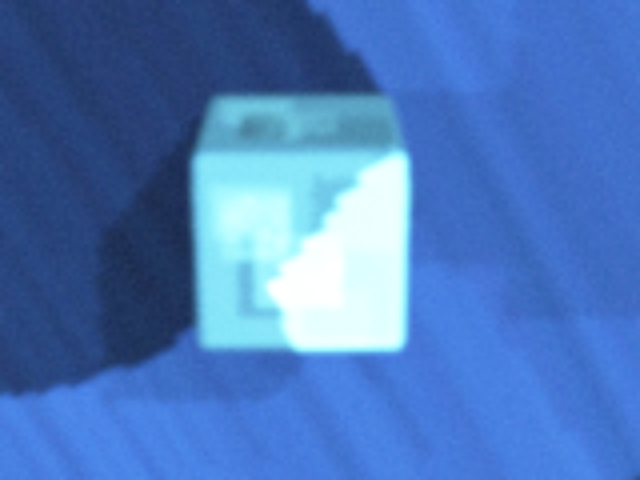

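The crop shows the cream block upright and square to the fingers, at full-frame x 288–343, y 174–238. I go down and grip it.

```bash
python3 -m inch '-0.007 0 0.1 0 0 0;-0.007 0 0.2 0 0 0;-0.007 0 0.3 0 0 0;-0.007 0 0.4 0 0 0;-0.007 0 0.42 0 0 0;-0.007 0 0.42 0 0 0'; python3 -m inch '0 0 0 0 0 0;0 0 0 0 0 0;0 0 0 0 0 0;0 0 0 0 0 0;0 0 0 0 0 0;0 0 0 0 0 0;0 0 0 0 0 0;0 0 0 0 0 0;0 0 0 0 0 0;0 0 0 0 0 0' 1; python3 -m inch '0 0 -0.1 0 0 0;0 0 -0.5 0 0 0;0 0 -0.5 0 0 0;0 0 -0.5 0 0 0;0 0 -0.5 0 0 0;0 0 -0.5 0 0 0;0 0 -0.5 0 0 0'; python3 go.py 0.6577 -0.1093 0.14 -92
```

```text
clock: 15.42
tool_pos: [0.4653, -0.2302, -0.0104]
orientation: [179.8, -0.1, -118.5]
force: [-0.2, -0.6, 1.2]
opening: 0.0874
gripper_force: 0.0
clock: 16.25
tool_pos: [0.4663, -0.2308, -0.0083]
orientation: [-180.0, -0.0, -118.6]
force: [-0.3, 0.3, 4.3]
opening: 0.0398
gripper_force: 30.0
clock: 16.83
tool_pos: [0.4656, -0.2305, 0.1409]
orientation: [180.0, 0.0, -118.6]
force: [-0.3, 0.6, -2.2]
opening: 0.0399
gripper_force: 30.0
row -0.6612 -0.3688 0.0029 0.0 0.0 -0.1477 rows>=5.4 clk 16.8333
```

```bash
python3 -m inch '-0.665 -0.367 0 0 0 -0.148;-0.665 -0.367 0 0 0 -0.148;-0.665 -0.367 0 0 0 -0.148;-0.665 -0.367 0 0 0 -0.148;-0.665 -0.367 0 0 0 -0.148;-0.665 -0.367 0 0 0 -0.148;-0.665 -0.367 0 0 0 -0.148;-0.665 -0.367 0 0 0 -0.148;-0.665 -0.367 0 0 0 -0.148'; python3 go.py 0.6577 -0.108 0.0055 -92
```

```text
clock: 17.58
tool_pos: [0.6569, -0.1083, 0.1391]
orientation: [179.8, -0.0, -91.9]
force: [-0.6, -0.8, -1.4]
opening: 0.0395
gripper_force: 30.0
row -0.0012 -0.0027 0.4453 0.0 0.0 0.0004 rows>=3.2 clk 17.5833
```

```bash
python3 -m inch '0 0 0.1 0 0 0;0 0 0.2 0 0 0;0 0 0.3 0 0 0;0 0 0.38 0 0 0;0 0 0.42 0 0 0;0 0 0.44 0 0 0;0 0 0.444 0 0 0;0 0 0.448 0 0 0;0 0 0.452 0 0 0;0 0 0.456 0 0 0'
```

```text
clock: 18.42
tool_pos: [0.6595, -0.1082, 0.0062]
orientation: [-179.8, 0.0, -91.9]
force: [0.6, 0.1, -0.8]
opening: 0.0397
gripper_force: 30.0
```

```bash
python3 -m inch '0 0 0.004 0 0 0;0 0 0.004 0 0 0;0 0 0.004 0 0 0;0 0 0.006 0 0 0;0 0 0.006 0 0 0'|grep -E "tool|^force"
```

```text
tool_pos: [0.6586, -0.1082, 0.0037]
force: [-1.8, 0.9, 5.7]
```

```bash
python3 -m inch '0 0 0 0 0 0;0 0 0 0 0 0;0 0 0 0 0 0;0 0 0 0 0 0;0 0 0 0 0 0;0 0 0 0 0 0;0 0 -0.1 0 0 0;0 0 -0.5 0 0 0;0 0 -0.5 0 0 0;0 0 -0.5 0 0 0' -1; python3 -m inch '0 0 -0.1 0 0 0;0 0 -0.1 0 0 0;0 0 -0.1 0 0 0'|grep -E "tool|open"; python3 go.py 0.464 0.366 0.16 -54;python3 go.py 0.56 0.15 0.16 -54
```

```text
clock: 19.67
tool_pos: [0.6585, -0.1084, 0.1554]
orientation: [-180.0, -0.0, -91.9]
force: [1.2, 1.2, 0.1]
opening: 0.0876
gripper_force: 0.0
tool_pos: [0.6596, -0.1081, 0.1855]
opening: 0.0879
row -1.5577 0.7047 0.085 0.0 0.0 -0.2107 rows>=12.3 clk 19.9167
row -0.8489 0.3607 0.085 0.0 0.0 -0.2107 rows>=6.7 clk 19.9167
```

```bash
python3 -m inch '-0.849 0.36 0 0 0 -0.21;-0.849 0.36 0 0 0 -0.21;-0.849 0.36 0 0 0 -0.21;-0.849 0.36 0 0 0 -0.21;-0.849 0.36 0 0 0 -0.21;-0.849 0.36 0 0 0 -0.21;-0.849 0.36 0 0 0 -0.21;-0.849 0.36 0 0 0 -0.21'|grep -E "tool|orient"; python3 go.py 0.464 0.366 0.16 -54
```

```text
tool_pos: [0.5569, 0.1537, 0.1815]
orientation: [179.9, 0.1, -53.9]
row -0.7541 -0.167 0.0717 0.0 0.0 0.0006 rows>=5.6 clk 20.5833
```

```bash
python3 -m inch '-0.754 -0.167 0.07 0 0 0;-0.754 -0.167 0.07 0 0 0;-0.754 -0.167 0.07 0 0 0;-0.754 -0.167 0.07 0 0 0;-0.754 -0.167 0.07 0 0 0;-0.754 -0.167 0.07 0 0 0;-0.754 -0.167 0.07 0 0 0;-0.754 -0.167 0.07 0 0 0'|grep -E "tool|orient"
python3 - <<'E'
from h import *
c=camera_params("wrist");im=snapshot("wrist");cv2.imwrite("pics/w7.png",im[:,:,::-1]);np.save("w7.npy",c,allow_pickle=True)
print(proj(box(.464,.366,-.947,.04,.04,0,.05),c).round().tolist(),[(round(d["p"],2),d["rect"]) for d in boxes_of("wrist","red_stone")])
print(cv2.cvtColor(im,cv2.COLOR_RGB2HSV)[[200,170,230],[320,320,320]])
E
python3 go.py 0.464 0.366 0.16 -54
```

```text
tool_pos: [0.4658, 0.3631, 0.16]
orientation: [179.8, -0.0, -54.0]
[[336.0, 203.0], [297.0, 203.0], [337.0, 164.0], [297.0, 164.0], [339.0, 220.0], [294.0, 220.0], [340.0, 176.0], [293.0, 176.0]] [(0.93, [158.7, 206.6, 84.9, 69.6]), (0.78, [390.6, 203.1, 73.2, 72.2]), (0.58, [293.2, 165.4, 47.8, 52.5])]
[[  6 173 253]
 [  4 208 109]
 [ 10 166 192]]
row -0.017 -0.0008 0.0025 0.0 0.0 -0.0007 rows>=0.1 clk 21.35
```

View pics/w7.png

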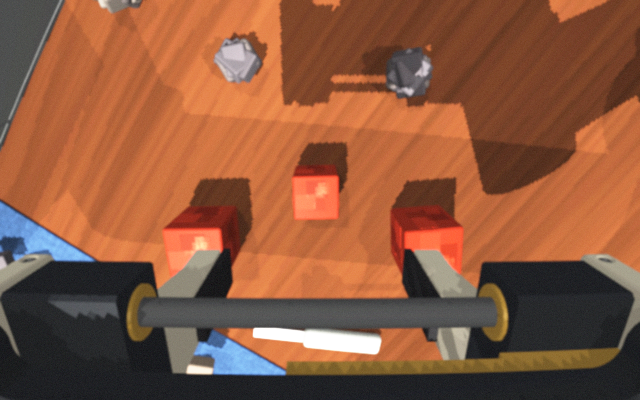

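The middle red at rect (293,165,48,53) coincides with the projected 40 × 40 × 50 box (293–340, 164–220). Its neighbours at (200,240) and (427,235) are clearly bigger, so the middle one is right. I grip a bit higher, at a true tip height of about 20 mm, to clear the neighbours.

```bash
python3 -m inch '-0.005 0 0.1 0 0 0;-0.005 0 0.2 0 0 0;-0.005 0 0.3 0 0 0;-0.005 0 0.4 0 0 0;-0.005 0 0.48 0 0 0;-0.005 0 0.53 0 0 0;-0.005 0 0.53 0 0 0;-0.005 0 0.53 0 0 0'|grep -E "tool|^force"; python3 -m inch '0 0 0 0 0 0;0 0 0 0 0 0;0 0 0 0 0 0;0 0 0 0 0 0;0 0 0 0 0 0;0 0 0 0 0 0;0 0 0 0 0 0;0 0 0 0 0 0;0 0 0 0 0 0;0 0 0 0 0 0' 1; python3 -m inch '0 0 -0.1 0 0 0;0 0 -0.6 0 0 0;0 0 -0.6 0 0 0;0 0 -0.6 0 0 0;0 0 -0.6 0 0 0;0 0 -0.6 0 0 0;0 0 -0.6 0 0 0;0 0 -0.6 0 0 0'|grep -E "tool|open"; python3 go.py 0.56 0.22 0.18 -72
```

```text
tool_pos: [0.4665, 0.3623, 0.0023]
force: [-0.1, 0.6, 1.3]
clock: 22.85
tool_pos: [0.4662, 0.3639, 0.003]
orientation: [-180.0, 0.0, -54.1]
force: [-1.6, -0.3, 2.1]
opening: 0.0399
gripper_force: 29.8
tool_pos: [0.4654, 0.3632, 0.1817]
opening: 0.0401
row 0.5715 0.024 0.0055 0.0 0.0 0.0992 rows>=4.1 clk 23.5167
```

```bash
python3 go.py 0.6615 0.0075 0.18 -92; python3 -m inch '0.57 0.024 0 0 0 0.1;0.57 0.024 0 0 0 0.1;0.57 0.024 0 0 0 0.1;0.57 0.024 0 0 0 0.1;0.57 0.024 0 0 0 0.1;0.57 0.024 0 0 0 0.1'|grep -E "tool|orient";python3 go.py 0.6615 0.0075 0.18 -92
```

```text
row 1.3438 0.1647 0.0055 0.0 0.0 0.2103 rows>=9.7 clk 23.5167
tool_pos: [0.5607, 0.218, 0.1802]
orientation: [179.8, -0.1, -72.4]
row 0.7705 -0.1076 0.0008 0.0 0.0 0.1092 rows>=5.6 clk 24.0167
```

```bash
python3 -m inch '0.77 -0.108 0 0 0 0.11;0.77 -0.108 0 0 0 0.11;0.77 -0.108 0 0 0 0.11;0.77 -0.108 0 0 0 0.11;0.77 -0.108 0 0 0 0.11;0.77 -0.108 0 0 0 0.11;0.77 -0.108 0 0 0 0.11;0.77 -0.108 0 0 0 0.11;0.77 -0.108 0 0 0 0.11'|grep -E "tool|orient";python3 go.py 0.6615 0.0075 0.018 -92
```

```text
tool_pos: [0.6615, 0.0119, 0.1813]
orientation: [179.9, -0.0, -91.9]
row 0.0147 -0.0006 0.5442 0.0 0.0 0.0005 rows>=3.9 clk 24.7667
```

```bash
python3 -m inch '0.01 0 0.1 0 0 0;0.01 0 0.2 0 0 0;0.01 0 0.3 0 0 0;0.01 0 0.4 0 0 0;0.01 0 0.48 0 0 0;0.01 0 0.52 0 0 0;0.01 0 0.53 0 0 0;0.01 0 0.54 0 0 0;0.01 0 0.54 0 0 0;0.01 0 0.54 0 0 0'|grep -E "tool|orient|^force";python3 go.py 0.6615 0.0075 0.015 -92
```

```text
tool_pos: [0.6633, 0.0087, 0.0225]
orientation: [-179.9, 0.0, -91.9]
force: [0.6, -1.4, -1.5]
row 0.0042 0.0058 0.025 0.0 0.0 0.0006 rows>=0.2 clk 25.6
```

```bash
python3 -m inch '0.004 0.004 0.01 0 0 0;0.004 0.004 0.016 0 0 0;0.004 0.004 0.02 0 0 0;0.004 0.004 0.02 0 0 0'|grep -E "tool|orient|^force"; python3 -m inch '0 0 0.003 0 0 0;0 0 0.003 0 0 0;0 0 0.006 0 0 0;0 0 0.006 0 0 0'|grep -E "tool|orient|^force"
```

```text
tool_pos: [0.661, 0.0068, 0.015]
orientation: [-180.0, 0.0, -91.9]
force: [0.2, 0.2, -1.1]
tool_pos: [0.6611, 0.0069, 0.015]
orientation: [-180.0, -0.0, -91.9]
force: [-4.9, 0.9, 12.1]
```

```bash
python3 -m inch '0 0 -0.01 0 0 0;0 0 -0.01 0 0 0;0 0 -0.01 0 0 0;0 0 -0.01 0 0 0;0 0 -0.01 0 0 0;0 0 -0.01 0 0 0;0 0 -0.1 0 0 0;0 0 -0.5 0 0 0;0 0 -0.5 0 0 0;0 0 -0.5 0 0 0' -1|grep -E "tool|open"; python3 go.py 0.43 -0.035 0.16 -80
```

```text
tool_pos: [0.6611, 0.0068, 0.1654]
opening: 0.0876
row 0.165 0.7652 0.0179 0.0 0.0 -0.0662 rows>=5.6 clk 27.1
```

```bash
python3 -m inch '0.165 0.765 0.0 0 0 -0.066;0.165 0.765 0.0 0 0 -0.066;0.165 0.765 0.0 0 0 -0.066;0.165 0.765 0.0 0 0 -0.066;0.165 0.765 0.0 0 0 -0.066;0.165 0.765 0.0 0 0 -0.066;0.165 0.765 0.0 0 0 -0.066;0.165 0.765 0.0 0 0 -0.066'|grep -E "tool|orient"
python3 - <<'E'
from h import *
c=camera_params("wrist");im=snapshot("wrist");np.save("w8.npy",c,allow_pickle=True)
T=camera_params("top");t=snapshot("top");C=camera_params("side");s=snapshot("side")
for n,i in(("w8",im),("top8",t),("side8",s)): cv2.imwrite(f"pics/{n}.png",i[:,:,::-1])
mt,st,_=comp(t,(18,20,70),(38,255,255),(352,160),9);print("cream",st,[np.round(a,4) for a in fit([(mt,T)],[.6577,-.109,-.03],(.04,.04,.05),z0=.012)])
mt,st,_=comp(t,(0,172,60),(7,255,255),(311,160),5);print("red",st,[np.round(a,4) for a in fit([(mt,T)],[.6615,.01,-.03],(.04,.04,.05),z0=.012)])
mt,st,_=comp(t,(55,80,40),(95,255,255),(332,162),5);print("step",st,[np.round(a,4) for a in fit([(mt,T)],[.66,-.05,-.03],(.036,.054,.014),z0=.012)])
for z,a in((0,"t0"),):
  t0=cv2.imread("pics/top0.png")[:,:,::-1].copy();mt,st,_=comp(t0,(100,50,20),(130,255,255),(328,243),5);print([np.round(a,4) for a in fit([(mt,T)],[.429,-.036,.18],(.04,.17,.016))])
a=cv2.resize(im[:,100:540],(440,400));b=cv2.resize(t[120:220,240:420],(360,200),interpolation=2);b2=cv2.resize(s[150:290,330:430],(200,280))
cv=np.zeros((480,800,3),np.uint8);cv[:400,:440]=a;cv[:200,440:]=b;cv[200:480,440:640]=b2
cv2.imwrite("pics/m8.png",cv[:,:,::-1])
E
```

```text
tool_pos: [0.4292, -0.035, 0.1639]
orientation: [-179.9, 0.0, -80.0]
cream [346 152  22  18 317] [array([ 0.6578, -0.116 ,  0.2253]), np.float64(0.2498)]
red [303 152  15  17 241] [array([ 0.6598,  0.0087, -0.0447]), np.float64(0.14)]
step [323 156  19  13 230] [array([ 0.6589, -0.0533, -0.0135]), np.float64(0.1163)]
[array([ 0.4298, -0.0358,  0.1796]), np.float64(0.1037)]
```

View pics/m8.png

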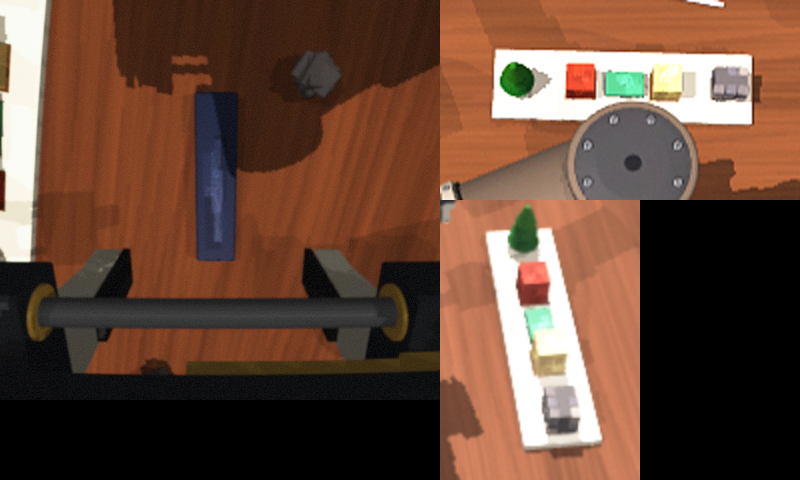

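All pieces sit in order on the board in both views (full-frame top px: red (310,160), step (332,162), cream (353,161)). The slate lies upright in the wrist view at x 296–337, y 92–262. I refine the cream check with both cameras, and the slate's position.

```bash
python3 - <<'E'
from h import *
L=lambda n:cv2.imread(f"pics/{n}.png")[:,:,::-1].copy()
t,s,w=L("top8"),L("side8"),L("w8");T=camera_params("top");C=camera_params("side");c=np.load("w8.npy",allow_pickle=True).item()
for n,lo,hi,ut,us,p,d in(("cream",(20,60,60),(38,255,255),(353,161),(403,327-0),(.6577,-.109,-.03),(.04,.04,.05)),("red",(0,172,60),(7,255,255),(310,160),(397,191),(.6615,.01,-.03),(.04,.04,.05)),("step",(55,80,40),(95,255,255),(332,162),(399,212),(.66,-.05,-.03),(.036,.054,.014))):
    us=proj([[p[0],p[1],.03]],C)[0];ut=proj([[p[0],p[1],.03]],T)[0]
    mt,st,_=comp(t,lo,hi,ut,7);ms,ss,_=comp(s,lo,hi,us,7);print(n,st,ss)
    for V in([(mt,T)],[(ms,C)]): print("  ",[np.round(a,4) for a in fit(V,p,d,z0=.012)])
b=onplane((353.5,160),T,.062);print("cream top guess",b)
m,s_,_=comp(w,(100,40,15),(135,255,255),(316,178),9);print(s_,[np.round(a,4) for a in fit([(m,c)],[.43,-.0358,.18],(.04,.17,.016))])
E
python3 go.py 0.43 -0.0355 0.16 -80
```

```text
cream [346 152  15  17 134] [376 217   4  13  27]
   [array([ 0.6546, -0.1089, -0.1869]), np.float64(0.3064)]
   [array([ 0.6443, -0.0842, -0.3601]), np.float64(0.9121)]
red [303 152  15  17 241] [422 102   7   6  25]
   [array([ 0.6598,  0.0087, -0.0447]), np.float64(0.14)]
   [array([ 0.6615,  0.01  , -0.03  ]), np.float64(1.0)]
step [323 156  19  13 230] [373 204  13  17  85]
   [array([ 0.6589, -0.0533, -0.0135]), np.float64(0.1163)]
   [array([ 0.6579, -0.05  , -0.3056]), np.float64(0.5908)]
cream top guess [ 0.65280891 -0.11008025  0.062     ]
[ 295   92   42  168 6510] [array([ 0.4311, -0.0337,  0.1736]), np.float64(0.0705)]
row 0.0026 0.0036 0.0109 0.0 0.0 -0.0002 rows>=0.1 clk 27.9167
```

```bash
python3 -m inch '0 0 0.1 0 0 0;0 0 0.2 0 0 0;0 0 0.3 0 0 0;0 0 0.4 0 0 0;0 0 0.5 0 0 0;0 0 0.56 0 0 0;0 0 0.58 0 0 0;0 0 0.6 0 0 0;0 0 0.6 0 0 0;0 0 0.6 0 0 0'|grep -E "tool|^force"; python3 -m inch '0 0 0 0 0 0;0 0 0 0 0 0;0 0 0 0 0 0;0 0 0 0 0 0;0 0 0 0 0 0;0 0 0 0 0 0;0 0 0 0 0 0;0 0 0 0 0 0;0 0 0 0 0 0;0 0 0 0 0 0' 1
```

```text
tool_pos: [0.4307, -0.0346, -0.0165]
force: [0.5, -0.8, -0.3]
clock: 29.58
tool_pos: [0.43, -0.0347, -0.0169]
orientation: [-180.0, -0.0, -80.0]
force: [-0.5, 0.8, 1.5]
opening: 0.0393
gripper_force: 30.0
```

```bash
python3 -m inch '0 0 -0.1 0 0 0;0 0 -0.3 0 0 0;0 0 -0.6 0 0 0;0 0 -0.6 0 0 0;0 0 -0.6 0 0 0;0 0 -0.6 0 0 0;0 0 -0.6 0 0 0;0 0 -0.6 0 0 0'|grep -E "tool|open"; python3 go.py 0.6595 -0.0497 0.16 -92
```

```text
tool_pos: [0.4287, -0.0349, 0.1618]
opening: 0.0392
row 0.1811 -0.7493 0.0059 0.0 0.0 0.0662 rows>=5.5 clk 30.25
```

```bash
python3 -m inch '0.18 -0.749 0 0 0 0.066;0.18 -0.749 0 0 0 0.066;0.18 -0.749 0 0 0 0.066;0.18 -0.749 0 0 0 0.066;0.18 -0.749 0 0 0 0.066;0.18 -0.749 0 0 0 0.066;0.18 -0.749 0 0 0 0.066;0.18 -0.749 0 0 0 0.066;0.18 -0.749 0 0 0 0.066;0.18 -0.749 0 0 0 0.066'|grep -E "tool|open|orient"; python3 -m inch '0 0 0 0 0 0;0 0 0 0 0 0'|grep tool;python3 go.py 0.6595 -0.0497 0.049 -92
```

```text
tool_pos: [0.6591, -0.0492, 0.1617]
orientation: [179.9, -0.0, -91.9]
opening: 0.0394
tool_pos: [0.66, -0.049, 0.1635]
row 0.0024 0.0016 0.3817 0.0 0.0 0.0005 rows>=2.7 clk 31.25
```

```bash
python3 -m inch '0.002 0 0.08 0 0 0;0.002 0 0.16 0 0 0;0.002 0 0.24 0 0 0;0.002 0 0.3 0 0 0;0.002 0 0.34 0 0 0;0.002 0 0.36 0 0 0;0.002 0 0.37 0 0 0;0.002 0 0.375 0 0 0;0.002 0 0.38 0 0 0;0.002 0 0.38 0 0 0'|grep -E "tool|^force"; python3 -m inch '0 0 0.004 0 0 0;0 0 0.004 0 0 0;0 0 0.008 0 0 0;0 0 0.008 0 0 0'|grep -E "tool|^force"
```

```text
tool_pos: [0.6611, -0.0496, 0.0499]
force: [-0.6, -0.3, -2.1]
tool_pos: [0.6606, -0.0497, 0.0467]
force: [-0.0, -0.3, -2.2]
```

```bash
python3 -m inch '0 0 0.003 0 0 0;0 0 0.003 0 0 0;0 0 0.006 0 0 0;0 0 0.006 0 0 0'|grep -E "tool|^force"
```

```text
tool_pos: [0.6607, -0.0498, 0.0452]
force: [-1.2, 1.2, -0.1]
```

```bash
python3 -m inch '0 0 0.002 0 0 0;0 0 0.002 0 0 0;0 0 0.002 0 0 0'|grep -E "tool|^force"; python3 -m inch '0 0 0 0 0 0;0 0 0 0 0 0;0 0 0 0 0 0;0 0 0 0 0 0;0 0 0 0 0 0;0 0 0 0 0 0;0 0 0 0 0 0;0 0 -0.1 0 0 0;0 0 -0.4 0 0 0;0 0 -0.4 0 0 0' -1|grep -E "tool|open|^force"; python3 go.py 0.463 -0.371 0.16 -92;  python3 go.py 0.55 -0.2 0.16 -92
```

```text
tool_pos: [0.6607, -0.0498, 0.0452]
force: [-2.1, 0.3, 4.6]
tool_pos: [0.6595, -0.0499, 0.1577]
force: [0.0, 0.6, 0.3]
opening: 0.0874
row 1.0916 0.6189 -0.0077 0.0 0.0 0.0004 rows>=9.0 clk 33.8333
row 0.5122 0.3482 -0.0077 0.0 0.0 0.0004 rows>=4.5 clk 33.8333
```

```bash
python3 -m inch '0.98 0.56 0 0 0 0;0.98 0.56 0 0 0 0;0.98 0.56 0 0 0 0;0.98 0.56 0 0 0 0;0.98 0.56 0 0 0 0;0.98 0.56 0 0 0 0;0.98 0.56 0 0 0 0;0.98 0.56 0 0 0 0;0.98 0.56 0 0 0 0;0.98 0.56 0 0 0 0'|grep tool
python3 - <<'E'
from h import *
c=camera_params("wrist");im=snapshot("wrist");T=camera_params("top");t=snapshot("top")
ue=proj([[.4625,-.371,.017]],c)[0];mw,s,cw=comp(im,(0,0,150),(180,60,255),ue);print(ue,s,cw,onplane(cw,c,.017))
cv2.imwrite("pics/w9.png",im[:,:,::-1]);cv2.imwrite("pics/top9.png",t[:,:,::-1])
E
python3 go.py 0.4625 -0.371 -0.0175 -92
```

```text
tool_pos: [0.4811, -0.3401, 0.1577]
[335.97678614 152.07021064] [ 319  135   35   37 1005] [335.7840796  152.63084577] [ 0.46268955 -0.37048454  0.017     ]
row 0.1117 0.0635 0.5838 0.0 0.0 0.0 rows>=4.3 clk 34.7667
```

```bash
python3 -m inch '0.112 0.06 0 0 0 0;0.112 0.06 0.1 0 0 0;0.112 0.06 0.2 0 0 0;0.112 0.06 0.3 0 0 0;0.112 0.06 0.4 0 0 0;0.112 0.06 0.5 0 0 0;0.112 0.06 0.55 0 0 0;0.112 0.06 0.58 0 0 0;0.112 0.06 0.58 0 0 0;0.112 0.06 0.58 0 0 0'|grep -E "tool|^force"; python3 -m inch '0 0 0 0 0 0;0 0 0 0 0 0;0 0 0 0 0 0;0 0 0 0 0 0;0 0 0 0 0 0;0 0 0 0 0 0;0 0 0 0 0 0;0 0 0 0 0 0;0 0 0 0 0 0;0 0 0 0 0 0' 1; python3 -m inch '0 0 -0.1 0 0 0;0 0 -0.3 0 0 0;0 0 -0.6 0 0 0;0 0 -0.6 0 0 0;0 0 -0.6 0 0 0;0 0 -0.6 0 0 0;0 0 -0.6 0 0 0;0 0 -0.6 0 0 0'|grep -E "tool|open"; python3 go.py 0.6600 -0.0497 0.16 -92
```

```text
tool_pos: [0.4646, -0.3704, -0.0161]
force: [1.2, -0.2, 0.6]
clock: 36.43
tool_pos: [0.4635, -0.3709, -0.0164]
orientation: [180.0, 0.0, -91.9]
force: [-0.1, 0.3, 0.3]
opening: 0.031
gripper_force: 30.0
tool_pos: [0.4631, -0.3705, 0.163]
opening: 0.0312
row -1.091 -0.6196 0.01 0.0 0.0 0.0003 rows>=9.0 clk 37.1
```

```bash
python3 -m inch '-0.98 -0.56 0 0 0 0;-0.98 -0.56 0 0 0 0;-0.98 -0.56 0 0 0 0;-0.98 -0.56 0 0 0 0;-0.98 -0.56 0 0 0 0;-0.98 -0.56 0 0 0 0;-0.98 -0.56 0 0 0 0;-0.98 -0.56 0 0 0 0;-0.98 -0.56 0 0 0 0;-0.98 -0.56 0 0 0 0'|grep tool
python3 - <<'E'
from h import *
L=snapshot("top");w=snapshot("wrist");c=camera_params("wrist");T=camera_params("top");cv2.imwrite("pics/w10.png",w[:,:,::-1]);cv2.imwrite("pics/top10.png",L[:,:,::-1])
L=cv2.imread("pics/top9.png")[:,:,::-1].copy();m,s,ce=comp(L,(100,40,15),(135,255,255),(332,162),7);print("lintel",s,[np.round(a,4) for a in fit([(m,T)],[.66,-.05,-.03],(.04,.17,.016),z0=.062)])
cv2.imwrite("pics/m10.png",np.hstack([w[:,120:520],cv2.resize(L[120:220,240:420],(400,222),interpolation=2)[np.minimum(np.arange(400),221)]])[:,:,::-1])
E
python3 go.py 0.6607 -0.0498 0.066 -92
```

```text
tool_pos: [0.6416, -0.0801, 0.1608]
lintel [301 149  61  16 819] [array([ 0.6604, -0.0495, -0.0304]), np.float64(0.1778)]
row -0.1113 -0.0639 0.3187 0.0 0.0 0.0007 rows>=2.5 clk 38.0333
```

View pics/m10.png

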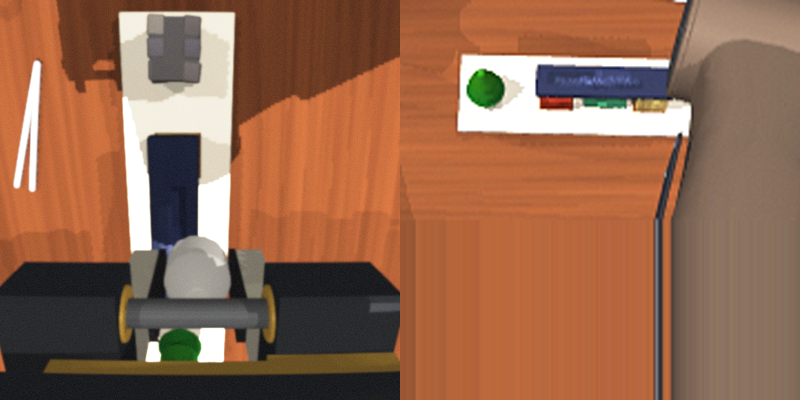

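The slate lies straight along the board over both blocks: wrist view columns 268–321 full-frame, level with the wall at (294,48). The finial is held upright. I lower it.

```bash
python3 -m inch '-0.111 -0.064 0 0 0 0;-0.111 -0.064 0 0 0 0;-0.111 -0.064 0.1 0 0 0;-0.111 -0.064 0.2 0 0 0;-0.111 -0.064 0.26 0 0 0;-0.111 -0.064 0.3 0 0 0;-0.111 -0.064 0.31 0 0 0;-0.111 -0.064 0.315 0 0 0;-0.111 -0.064 0.315 0 0 0'|grep -E "tool|^force"; python3 -m inch '0 0 0.004 0 0 0;0 0 0.004 0 0 0;0 0 0.008 0 0 0;0 0 0.008 0 0 0'|grep -E "tool|^force"
```

```text
tool_pos: [0.6622, -0.0506, 0.0699]
force: [0.0, -0.2, -0.7]
tool_pos: [0.662, -0.05, 0.0672]
force: [0.2, -0.9, -0.8]
```

```bash
python3 -m inch '0 0.003 0.006 0 0 0;0 0.003 0.012 0 0 0;0 0.003 0.012 0 0 0'|grep -E "tool|^force"; python3 -m inch '0 0 0.004 0 0 0;0 0 0.004 0 0 0;0 0 0.004 0 0 0'|grep -E "tool|^force";python3 -m inch '0 0 0.003 0 0 0;0 0 0.003 0 0 0;0 0 0.003 0 0 0'|grep -E "tool|^force"
```

```text
tool_pos: [0.6605, -0.05, 0.0627]
force: [-0.3, -0.2, -1.0]
tool_pos: [0.6609, -0.05, 0.0618]
force: [-0.1, 0.2, -0.3]
tool_pos: [0.661, -0.0501, 0.0616]
force: [-1.7, -0.7, 3.6]
```

Contact is at the height predicted. I release, rise, move aside and check.

```bash
python3 -m inch '0 0 0 0 0 0;0 0 0 0 0 0;0 0 0 0 0 0;0 0 0 0 0 0;0 0 0 0 0 0;0 0 0 0 0 0;0 0 0 0 0 0;0 0 -0.1 0 0 0;0 0 -0.4 0 0 0;0 0 -0.4 0 0 0' -1|grep -E "tool|open|^force"; python3 -m inch '0.5 0.6 -0.05 0 0 0;0.5 0.6 -0.05 0 0 0;0.5 0.6 -0.05 0 0 0;0.5 0.6 -0.05 0 0 0;0.5 0.6 -0.05 0 0 0;0.5 0.6 -0.05 0 0 0;0.5 0.6 -0.05 0 0 0;0.5 0.6 -0.05 0 0 0'|grep tool
python3 - <<'E'
from h import *
t=snapshot("top");s=snapshot("side");T=camera_params("top")
m,st,ce=comp(t,(100,40,15),(135,255,255),(332,160),13);print("lintel",st,[np.round(a,4) for a in fit([(m,T)],[.66,-.05,-.03],(.04,.17,.016),z0=.062)])
u=proj([[.66,-.05,.095]],T)[0];print(u)
cv2.imwrite("pics/m11.png",np.hstack([cv2.resize(t[120:220,240:420],(400,222),interpolation=2)[np.minimum(np.arange(400),221)],cv2.resize(s[140:290,325:437],(300,400),interpolation=2)])[:,:,::-1])
E
```

```text
tool_pos: [0.6599, -0.0503, 0.1745]
force: [0.7, 0.7, 0.5]
opening: 0.0869
tool_pos: [0.4751, -0.1948, 0.1902]
lintel [393 216   3  15  26] [array([ 0.66, -0.05, -0.03]), np.float64(1.0)]
[332.05182548 154.27345938]
```

View pics/m11.png

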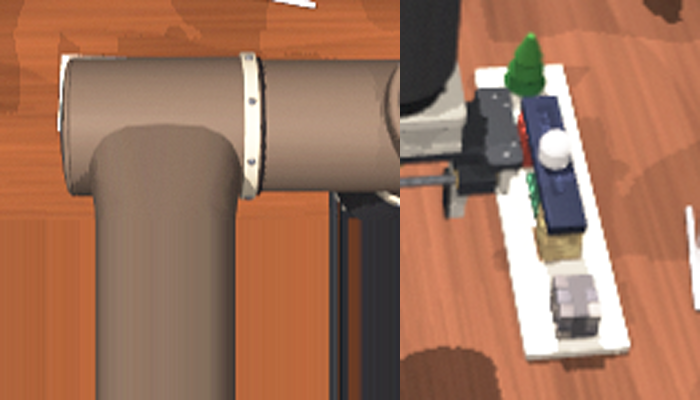

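The side view shows the gate standing: slate across both blocks, finial mid-slate, tree and wall intact. The arm covers the board in the top view, but it is clear of everything.

```bash
python3 -m inch '0 0 0 0 0 0;0 0 0 0 0 0;0 0 0 0 0 0;0 0 0 0 0 0;0 0 0 0 0 0'; python3 -c "
from plant import close_job;print(close_job())"
```

```text
clock: 41.88
tool_pos: [0.4761, -0.1936, 0.189]
orientation: [180.0, -0.0, -91.9]
force: [-1.5, -0.4, 0.5]
opening: 0.0876
gripper_force: 0.0
the job is handed in; nothing more can be done
None
```

The gateway is built and handed in at about 42 s with everything released. The last side view showed it standing with the tree and wall piece undisturbed, but the hand-in gave no verdict, so I can't confirm it passed.

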